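# Lock the bayonet closure of a mounting mould

### The arm

A 7-joint arm with a two-finger parallel gripper is mounted at the origin on a cart in front of the work surface, level with it; the furniture and walls round the work are solid. World frame = base frame: x ahead of the robot, y to its left, z up, the work surface at z = 0. Lengths are in m, angles in rad, forces in N, time in s.
With the tool pointing down it reaches from about 0.425 to 0.875 m from the base axis. Payload 4.7 kg.
Tool frame: the origin (TCP) lies at the very end of the fingers, on their centre line; the grasp point (between the pads) lies 19 mm behind it; y points along the fingers, x is the direction in which the jaws open and shut, and the axes are right-handed (so a half turn about y gives the same grasp; the last joint's range is limited). The gripper opens to 85 mm and grips with 20 to 120 N. Pads are 22 mm wide; open, the fingers measure 114 mm over their backs; the gripper's body (76 mm by 85 mm) begins 54 mm behind the grasp point. The pads swing forward as they close: fully open they stand 13 mm farther back than shut.
Start: joints at [-1.182, 0.321, -0.07, 1.45, 0.023, 1.371, -0.057], TCP at [0.238, 0.605, 0.231] pointing down, gripper open.
Joint ranges: [-2.86, 2.86], [-0.3, 2.09], [-1.38, 1.24], [0.06, 2.45], [-1.56, 4.7], [0.09, 2.05], [-2.69, 2.69]. Speed limits (rad/s): [2.57, 2.57, 3.14, 3.14, 3.14, 3.14, 3.14].

### API

Orientations are given as a unit quaternion [w, x, y, z].
In Python, from station import get_state, vision, hand_in gives the robot as it stands.
- The arm moves only by the shell command python3 -m creep 'ROWS' [OPENING]. ROWS is JSON, a list of rows, each a list of 6 numbers: the shift along the world's x, y, z in cm, then the turn, a rotation vector about the world's x, y, z in rad. In form: [[x, y, z, rx, ry, rz], ...]. A call has exactly 5 rows; each row shifts and turns the commanded pose from where the row before left it; what a row does not reach is not made up. A row lasts 1/10 s, in which the tool goes at most 50 mm and 8.59 degrees, less where a joint would pass 70% of its speed; a pose out of reach is approached as far as the arm can. A call with a gripper value outside its range is refused whole. OPENING is the finger opening in cm, from 0 to 8.54, set as the call begins (- or left out, the last holds). The fingers move at their own pace and stop on an object; the grip force is fixed at half the most. Time passes only in rows, so rows that do not move let the fingers close, or fill a call up. It gives the time, the measured TCP pose, the force and the opening at its end, in the units of the state.
- get_state(): the state, without advancing time (a new reading comes with each control period).
- vision.camera(name): name is "side" or "top"; returns (picture, depth): 420x560x3 uint8, red, green, blue; 420x560 float32, m along the optical axis (not along the pixel's ray), 0 where there is no reading.
- vision.calibration(name): a dict with "camera_matrix" (3x3 intrinsics, pixels), "extrinsics" (4x4, takes a point from world to camera coordinates). Camera axes: x right, y down, z forward; pixel columns grow to the right and rows downward; lengths in m; the calibration is good to about 2 mm. A picture is of the moment at which its call begins. calibration takes no time and is no camera call.
- hand_in(): hands the job in, once; it reports no verdict.
The state is a dict: "time": time; "qpos": joint angles; "joint_velocities": joint speeds; "effort": joint torques, N m; "position": TCP position; "orientation": TCP orientation; "ft_force": force on the tool from outside, world axes, zero at the start; "ft_torque": the same for the moment, N m; "finger_gap": finger opening in m.
Only numpy, scipy, OpenCV 4.12 (cv2) and the standard library are available. Lean on these libraries where they do the work, as an engineer would, in place of code of your own. Each camera call takes 0.05 s, during which the arm holds its last target.

### The job

The charged mounting mould is ready for the press: close it. Pick up the T-handled bayonet closure, set it upright in the mould's mouth and, bearing on it lightly, turn it a little back and forth until its two lugs find the hidden gaps in the bayonet ring and it drops; then press it down against the spring pad, turn it clockwise (seen from above) under the lip to its holding notches, and let the spring lift it into them, so that it stays locked down when you let go. Do not force the closure, and leave the other things on the bench where they are.

Things in the scene. Friction and masses are not known exactly. Their poses are not given: they have to be found in the camera images.
- closure_bar (a point): Centre of the grip bar of the loose T-handled bayonet closure (about 280 g), which stands upright on its nose. Aluminium bar, 78 mm long (its x axis), 14 mm wide (y), 20 mm high: pinch it across the 14 mm. Under it a neck, then a steel flange 64 mm across: top 26 mm, underside 34 mm below the bar's centre. The closure is the same after half a turn; x may point either way.
- closure: The whole closure. Origin at the centre of the nose's underside, 66.5 mm below the bar's centre; x along the bar, z up. Below the flange a plug 35 mm across, whose last 5 mm taper to a flat nose 27 mm across. Two lugs stick out of the plug to 50 mm across, exactly under the bar's two ends; each is 7 mm wide and 5 mm high.
- closure_lugs (a point): Point on the closure's axis level with the undersides of its two lugs: 60.5 mm below the bar's centre, 6 mm above the nose's underside. x along bar and lugs, z up.
- mould: The mould, fixed to the bench: 116 x 116 x 12 mm foot plate, upright steel cylinder 76 mm across (84 mm over its heater band), open mouth upward. Grey terminal box on its +y side, to 73 mm from the axis, 56 mm high; clamp ears on its -y side, to 52 mm. Origin under its centre on the bench, z up; two short index lines engraved on the rim lie on its +x and -x axis.
- mould_mouth (a point): Centre of the mould's mouth, level with the rim, 74 mm above the bench; axes as the mould's. The mouth is 54 mm across. Locked in its notches, the closure has its lugs' undersides 21 mm below this (flange 5.5 mm clear of the rim). Hard stop downward: flange on the rim, lugs' undersides 26.5 mm below it.
- mould_lip (a point): Centre of the bayonet ring's lip, at its top face, 12 mm below the rim. Hole 38 mm across, lip 7 mm thick, two opposite 12 mm gaps, hidden by flush shutters that yield to about 2 N. The lugs ride on the lip until within about 0.09 rad of the gaps, then sink 4 mm, to where the nose meets the pad. The ring's angle is unknown: its gaps lie within 0.35 rad of the mould's x axis. Axes as the mould's.
- mould_underlip (a point): Centre of the lip's underside, 19 mm below the rim. Lugs whose undersides are pressed 24 mm or more below the rim can turn under it, clockwise seen from above, to the holding notches: 3 mm high cuts in the underside, which take the lugs from 0.72 to 0.95 rad clockwise of the gaps (hard stop at about 1.0). Let up, they rise 3 mm into them. Let up in the gaps, the spring throws the closure back up.
- pad (a joint): Spring-backed pressure pad in the mould's bore, 36 mm across, in m: 0 = fully up (its top 22 mm below the rim), grows as the closure's nose presses it down, at most 0.0115. It pushes back with about 6 N at 0 and 0.8 N more per mm: 10 N at the locked 5 mm, 13 N at 9 mm.
- gauge_block: steel hardness reference block, a plain flat disc 60 mm across and 14 mm high, a bystander. Origin at the centre of its underside.
- spec_a: mounted specimen, a disc 30 mm across and 16 mm high, a bystander. Origin at the centre of its underside.
- spec_b: mounted specimen, a disc 30 mm across and 21 mm high, a bystander. Origin at the centre of its underside.
- spec_c: mounted specimen, a disc 25 mm across and 18 mm high, a bystander. Origin at the centre of its underside.
- roll: roll of label tape lying on its side, 48 x 34 x 34 mm, a bystander. Origin at the centre of its underside.
- pincers: steel tweezers, 126 mm long along their y axis, a bystander. Origin at the centre of its underside.
- spanner: double open-end spanner, 172 mm long along its y axis, a bystander. Origin at the centre of its underside.
- felt_pen: marker pen, 135 mm long along its y axis, a bystander. Origin at the centre of its underside.
Not all that is in view belongs to the job. Leave any purple or yellow look-alike of the closure alone.

How it is judged:
At the end, for the whole second after the job is handed in: The closure sits upright (within 3.5 degrees) in the mould's mouth, within 4 mm of its axis, its lugs held up by the spring in the holding notches: underside of the lugs 19.5 to 22.7 mm below the rim, pad pressed 3 to 7 mm (z of closure_lugs in the frame of mould_mouth between -0.0227 and -0.0195 m and horizontal distance between closure_lugs and mould_mouth below 0.004 m and angle between closure_lugs's own z axis and vertical below 0.06 rad and value of joint pad between 0.003 and 0.007 m); the robot touches nothing.
It fails at once if the closure is wrenched or rammed against the mould with more than 180 N (contact force between closure and mould above 180 N).
It fails at once if a bystander (reference block, specimens, tape roll, tweezers, spanner, pen) is moved by more than 20 mm (distance of any of gauge_block, spec_a, spec_b, spec_c, roll, pincers, spanner, felt_pen from where it was at the start of the episode above 0.02 m).
It also fails if it takes over 58 s, if anything falls off the work surface, if the arm or the gripper's body presses on something with over 40 N, if the wrist force passes 120 N, or if a joint passes its speed limit or range.

## Working session

There is one attempt and no reset: what is moved stays moved. The work goes in short steps, Python scripts to look and compute and a shell command to move; the robot and the scene stay as the last step left them, time stands still between calls to the robot, and variables do not carry over. Pictures are saved under pics/ and viewed, and the job is handed in when it is done.

```bash
ls; mkdir -p pics; python3 - <<'E'
from station import get_state, vision
import cv2, numpy as np
s=get_state(); print({k:np.round(v,3).tolist() for k,v in s.items()})
for n in("top","side"):
    p,d=vision.camera(n); c=vision.calibration(n)
    np.savez(f"{n}0.npz",p=p,d=d); cv2.imwrite(f"pics/{n}0.png",p[:,:,::-1])
    print(n,np.round(c["camera_matrix"],1).tolist(),np.round(c["extrinsics"],3).tolist(),(d>0).mean())
E
```

```text
pics
{'time': 0.0, 'qpos': [-1.182, 0.322, -0.07, 1.452, 0.023, 1.371, -0.057], 'joint_velocities': [-0.001, 0.0, 0.002, -0.001, -0.002, -0.001, -0.001], 'effort': [0.001, -49.359, -0.382, -31.434, 0.013, 0.011, 0.0], 'position': [0.238, 0.604, 0.23], 'orientation': [-0.584, 0.585, 0.398, -0.399], 'ft_force': [0.576, 0.003, 0.297], 'ft_torque': [-0.031, -0.066, 0.022], 'finger_gap': 0.085}
top [[455.1, 0.0, 284.9], [0.0, 455.1, 200.1], [0.0, 0.0, 1.0]] [[0.022, -1.0, 0.013, -0.102], [-0.99, -0.024, -0.14, 0.52], [0.14, -0.01, -0.99, 1.383], [0.0, 0.0, 0.0, 1.0]] 0.9961352040816327
side [[431.5, 0.0, 281.9], [0.0, 431.5, 210.2], [0.0, 0.0, 1.0]] [[-0.989, -0.149, 0.012, 0.474], [-0.124, 0.774, -0.621, 0.171], [0.084, -0.616, -0.783, 1.174], [0.0, 0.0, 0.0, 1.0]] 0.9960034013605442
```

View pics/top0.png

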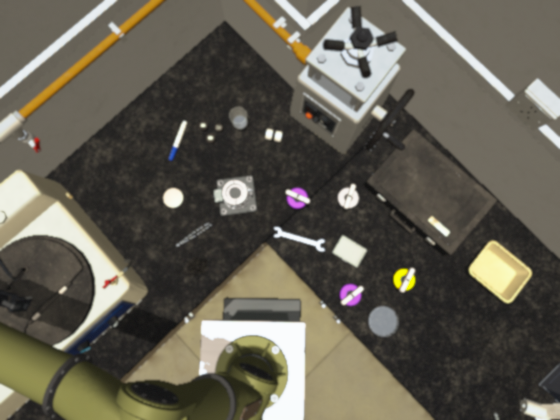

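View pics/side0.png

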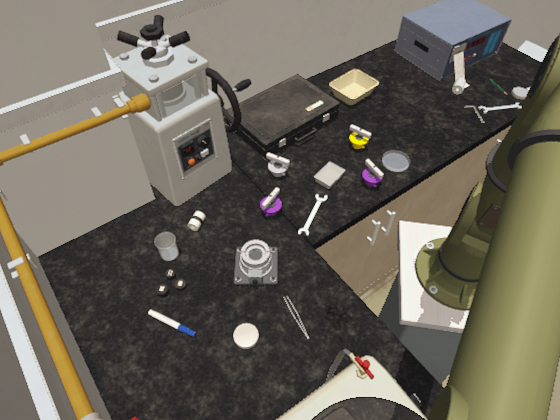

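Closure-like objects in the top view: purple at (297,198), purple at (350,295), yellow at (403,280), and bare steel/white at (348,196). The steel one (side view 278,165) fits, since the others are the coloured look-alikes. The mould is at top (235,194), side (257,260). I'll confirm in an enlarged crop and measure.

```bash
cat > h.py <<'E'
import numpy as np, cv2
from station import vision
def load(n): z=np.load(n); return z["p"],z["d"]
def cloud(cam,d):
    c=vision.calibration(cam);K=c["camera_matrix"];E=np.array(c["extrinsics"])
    v,u=np.indices(d.shape); P=np.stack([(u-K[0][2])/K[0][0]*d,(v-K[1][2])/K[1][1]*d,d],-1)
    return (P-E[:3,3])@E[:3,:3]
def toplane(cam,uv,z):
    c=vision.calibration(cam);K=np.array(c["camera_matrix"]);E=np.array(c["extrinsics"])
    R,t=E[:3,:3],E[:3,3];o=-R.T@t; uv=np.atleast_2d(uv).astype(float)
    r=np.c_[uv,np.ones(len(uv))]@np.linalg.inv(K).T@R
    return o+r*((z-o[2])/r[:,2])[:,None]
def px(cam,X):
    c=vision.calibration(cam);K=np.array(c["camera_matrix"]);E=np.array(c["extrinsics"])
    q=(E[:3,:3]@np.atleast_2d(X).T+E[:3,3:]) ; q=K@q; return (q[:2]/q[2]).T
E
python3 - <<'E'
from h import *
ims=[]
for cam,(u,v) in (("top",(348,196)),("side",(278,165)),("top",(235,194)),("side",(257,260))):
    p,d=load(cam+"0.npz"); ims.append(cv2.resize(p[v-33:v+33,u-40:u+40,::-1],(400,330-30),interpolation=cv2.INTER_CUBIC))
cv2.imwrite("pics/crop0.png",np.vstack([np.hstack(ims[:2]),np.hstack(ims[2:])]))
for cam,(u,v) in (("top",(348,196)),("side",(278,165))):
    p,d=load(cam+"0.npz"); C=cloud(cam,d)[v-25:v+25,u-25:u+25]; q=p[v-25:v+25,u-25:u+25]
    for lo,hi in((.065,.09),(.03,.045)):
        m=(C[...,2]>lo)&(C[...,2]<hi); X=C[m]; 
        if len(X)<5: print(cam,lo,len(X));continue
        r=cv2.minAreaRect((X[:,:2]*1000).astype(np.float32)); print(cam,lo,len(X),X.mean(0).round(4),X[:,2].max().round(4),r)
    print('table z',np.median(C[...,2][:8]))
p,d=load("top0.npz");C=cloud("top",d)
for cam,(u,v) in (("top",(235,194)),("side",(257,260))):
    p,d=load(cam+"0.npz"); C=cloud(cam,d)[v-35:v+35,u-35:u+35]
    m=(C[...,2]>.066)&(C[...,2]<.085);X=C[m]; print(cam,len(X),X.mean(0).round(4),np.median(X[:,2]),cv2.minEnclosingCircle((X[:,:2]*1000).astype(np.float32)),cv2.minAreaRect((X[:,:2]*1000).astype(np.float32)))
    m=(C[...,2]>.006)&(C[...,2]<.02);X=C[m]; print(cam,len(X),cv2.minAreaRect((X[:,:2]*1000).astype(np.float32)))
E
```

```text
top 0.065 174 [ 0.548  -0.3041  0.0752] 0.0834 ((554.4234619140625, -310.1771240234375), (46.99309539794922, 132.44044494628906), 39.73073196411133)
top 0.03 211 [ 0.5378 -0.2896  0.0399] 0.045 ((548.9556274414062, -313.49871826171875), (61.38780212402344, 126.91573333740234), 27.161148071289062)
table z 0.00031767168563927593
side 0.065 210 [ 0.5545 -0.3034  0.073 ] 0.0808 ((538.835205078125, -271.06646728515625), (70.6612319946289, 228.5448455810547), 23.219396591186523)
side 0.03 284 [ 0.5528 -0.315   0.0394] 0.0447 ((536.7617797851562, -330.0920715332031), (158.74273681640625, 152.37515258789062), 16.6796875)
table z 0.04310248674108008
top 266 [0.5374 0.0647 0.0734] 0.07367188143703501 ((537.81689453125, 66.00567626953125), 38.389312744140625) ((537.1917724609375, 65.51260375976562), (71.95675659179688, 73.54682159423828), 3.408176898956299)
top 737 ((545.72265625, 71.58641052246094), (222.94314575195312, 221.640625), 1.5549092292785645)
side 355 [0.5426 0.0672 0.0733] 0.07375581047074797 ((543.230712890625, 65.8637924194336), 39.093624114990234) ((543.5571899414062, 66.06114196777344), (72.75111389160156, 75.96699523925781), 9.221923828125)
side 705 ((560.0382080078125, 33.165809631347656), (156.83486938476562, 193.11451721191406), 2.3217601776123047)
```

View pics/crop0.png

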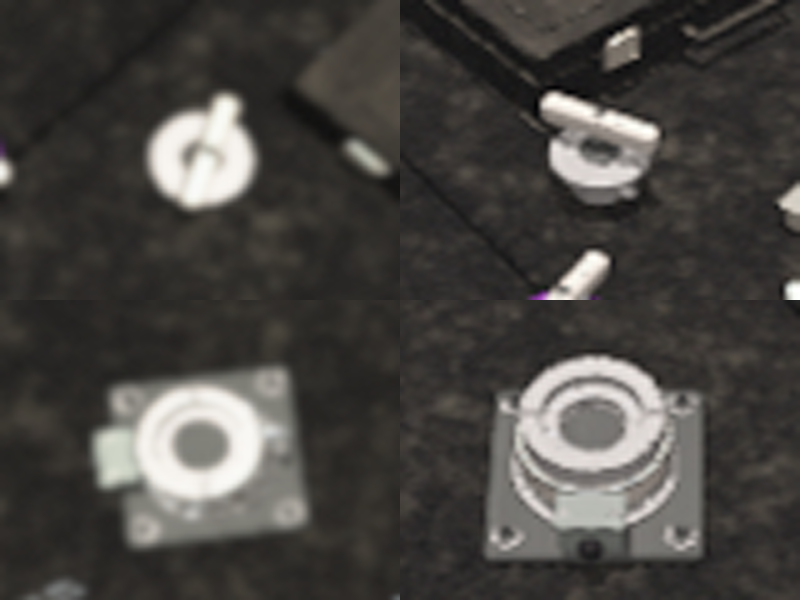

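The crop shows the bare steel closure with its bar (top 348,196, bar from about (343,207) to (354,187)), clear of the purple one. The mould's box is to the left in the top view, so mould +y ≈ world +y. Next I refine both poses.

```bash
python3 - <<'E'
from h import *
def comp(m,u,v,):
    n,l=cv2.connectedComponents(m.astype(np.uint8)); c=l[v-6:v+7,u-6:u+7]; c=c[c>0]
    return l==np.bincount(c).argmax()
for cam,(u,v) in (("top",(349,195)),("side",(278,160))):
    p,d=load(cam+"0.npz"); C=cloud(cam,d); g=p.min(2)
    m=comp((g>90)&(C[...,2]>.058)&(C[...,2]<.09),u,v)
    vv,uu=np.nonzero(m); X=toplane(cam,np.c_[uu,vv],.0745)[:,:2]*1000
    r=cv2.minAreaRect(X.astype(np.float32)); mu=X.mean(0); w,V=np.linalg.eigh(np.cov((X-mu).T)); a=V[:,1]
    print(cam,'bar n',len(X),'mean',mu.round(1),'rect',r,'axis deg',np.degrees(np.arctan2(a[1],a[0])),'ext',np.ptp((X-mu)@a))
    # flange: bright comp whole, contour -> plane z=.0405
    m2=comp((g>90)&(C[...,2]>.03),u,v); print('uv bbox',cv2.boundingRect(m2.astype(np.uint8)))
for cam,(u,v) in (("top",(235,192)),("side",(257,252))):
    p,d=load(cam+"0.npz"); C=cloud(cam,d); 
    m=(abs(C[...,2]-.074)<.006); w=np.zeros_like(m); w[v-40:v+40,u-40:u+40]=1
    m&=w; cs,_=cv2.findContours(m.astype(np.uint8),cv2.RETR_CCOMP,cv2.CHAIN_APPROX_NONE)
    for c in sorted(cs,key=len)[-2:]:
        X=toplane(cam,c[:,0],.074)[:,:2]*1000
        A=np.c_[2*X,np.ones(len(X))]; s=np.linalg.lstsq(A,(X**2).sum(1),rcond=None)[0]
        print(cam,'rim',len(c),s[:2].round(1),'R',np.sqrt(s[2]+s[0]**2+s[1]**2).round(1), 'uv',c[:,0].mean(0))
    # foot plate : mid grey region height
    m=(C[...,2]>.005)&(C[...,2]<.018)&w.astype(bool)&(p.min(2)>70)
    print(m.sum()); vv,uu=np.nonzero(m); X=toplane(cam,np.c_[uu,vv],.012)[:,:2]*1000
    print(cam,'foot',cv2.minAreaRect(X.astype(np.float32)))
    cv2.imwrite(f"pics/foot_{cam}.png",cv2.resize((m*255).astype(np.uint8)[v-40:v+40,u-40:u+40],(400,400)))
E
```

```text
top bar n 124 mean [ 532.9 -283.7] rect ((533.6095581054688, -283.8354187011719), (14.414932250976562, 77.45380401611328), 71.9578628540039) axis deg 161.2508042021339 ext 77.53019396314639
uv bbox (338, 185, 20, 24)
side bar n 144 mean [ 537.1 -279.1] rect ((537.977783203125, -279.3321838378906), (25.286529541015625, 80.30694580078125), 70.86112976074219) axis deg 159.00419069984113 ext 80.46285164253229
uv bbox (266, 152, 23, 22)
top rim 56 [537.6  65.8] R 27.5 uv [234.48214286 192.26785714]
top rim 70 [537.5  65.3] R 36.5 uv [234.1        192.18571429]
599
top foot ((514.8908081054688, 71.23284149169922), (172.56625366210938, 247.96176147460938), 3.687690496444702)
side rim 55 [542.   67.1] R 27.0 uv [254.67272727 252.6       ]
side rim 77 [542.4  66.8] R 37.4 uv [254.62337662 252.55844156]
593
side foot ((541.5478515625, 65.76924133300781), (115.55132293701172, 113.2366943359375), 8.923365592956543)
```

```bash
python3 - <<'E'
from h import *
from station import get_state
from scipy.spatial.transform import Rotation as R
s=get_state();q=s['orientation'];M=R.from_quat([q[1],q[2],q[3],q[0]]).as_matrix();print(M.round(3)); print('tool x yaw deg',np.degrees(np.arctan2(M[1,0],M[0,0])),'az',np.degrees(np.arctan2(s['position'][1],s['position'][0])))
# obstacles near closure and mould, from both clouds
for nm,c in(("clos",(.535,-.281)),("mould",(.54,.066))):
  for cam in("top","side"):
    p,d=load(cam+"0.npz");C=cloud(cam,d)[d>0]
    for zl in(.02,.06,.15,.25):
        rr=np.linalg.norm(C[:,:2]-c,axis=1); m=(C[:,2]>zl)&(rr>.07)&(rr<.25); 
        if m.any():
            i=np.argsort(rr[m])[:1]; print(nm,cam,zl,C[m][i].round(3).tolist(),rr[m][i].round(3))
# mould yaw: project top foot corners from crop guesses, mould foot contour
p,d=load("top0.npz");
sub=np.array([(108,383),(290,367),(308,525),(130,548)],float); uv=np.c_[195+sub[:,0]/5,161+(sub[:,1]-300)/4.545]
X=toplane("top",uv,.012)*1000; print(X.round(1))
sub=np.array([(498,392),(703,392),(703,558),(485,558)],float); uv=np.c_[217+(sub[:,0]-400)/5,227+(sub[:,1]-300)/4.545]
Y=toplane("side",uv,.012)*1000; print(Y.round(1))
for Z in(X,Y):
    for i in range(4):
        e=Z[(i+1)%4]-Z[i]; print(np.linalg.norm(e).round(1),np.degrees(np.arctan2(e[1],e[0])).round(1))
E
```

```text
[[ 0.366 -0.001 -0.931]
 [ 0.931 -0.002  0.366]
 [-0.002 -1.    -0.   ]]
tool x yaw deg 68.52805577899069 az 68.51998491045691
clos top 0.02 [[0.576, -0.339, 0.078]] [0.071]
clos top 0.06 [[0.576, -0.339, 0.078]] [0.071]
clos top 0.15 [[0.651, -0.319, 0.198]] [0.122]
clos top 0.25 [[0.664, -0.327, 0.253]] [0.137]
clos side 0.02 [[0.582, -0.335, 0.049]] [0.071]
clos side 0.06 [[0.585, -0.335, 0.07]] [0.073]
clos side 0.15 [[0.655, -0.316, 0.186]] [0.125]
clos side 0.25 [[0.67, -0.326, 0.252]] [0.142]
mould top 0.02 [[0.497, 0.009, 0.022]] [0.071]
mould top 0.06 [[0.54, -0.09, 0.071]] [0.156]
mould side 0.02 [[0.537, 0.136, 0.042]] [0.07]
mould side 0.06 [[0.545, -0.088, 0.066]] [0.155]
[[588.1 128.9  12. ]
 [602.4  13.3  12. ]
 [490.9  -1.6  12. ]
 [472.1 110.1  12. ]]
[[604.4  19.3  12. ]
 [491.5   1.4  12. ]
 [473.7 114.7  12. ]
 [586.7 132.5  12. ]]
116.5 -83.0
112.5 -172.4
113.3 99.5
117.5 9.2
114.4 -171.0
114.7 98.9
114.4 8.9
114.5 -81.1
```

The top view puts the bar centre at (533,-284) mm and the side view at (538,-279), so I use the mean, (535,-281.5), with bar axis about -18.7°. The mould is at about (540,66) mm, yaw about +8.5°. The foot measures 114–117 mm against 116 and the rim radii are right. Jaw yaw needs to be +71.3° and is 68.5° now. That also leaves j7 enough room for the clockwise turn. Moving over.

```bash
python3 -m creep '[[3.4,-3.4,0,0,0,0.049],[3.4,-3.4,0,0,0,0],[3.4,-3.4,0,0,0,0],[3.4,-3.4,0,0,0,0],[3.4,-3.4,0,0,0,0]]' 5.0
python3 -m creep '[[3.4,-3.4,0,0,0,0],[3.4,-3.4,0,0,0,0],[3,-3.4,0,0,0,0],[0.6,-4.8,0,0,0,0],[0.6,-4.8,0,0,0,0]]'
python3 -m creep '[[0.6,-4.8,0,0,0,0],[0.6,-4.8,0,0,0,0],[0.4,-4.8,0,0,0,0],[0,-4.8,0,0,0,0],[0,-4.8,0,0,0,0]]'
```

```text
time: 0.6
position: [0.4089, 0.4331, 0.231]
orientation: [-0.574, 0.574, 0.412, -0.413]
ft_force: [1.2, 0.5, -0.5]
finger_gap: 0.0499
time: 1.1
position: [0.5184, 0.2348, 0.2305]
orientation: [-0.574, 0.575, 0.412, -0.413]
ft_force: [1.5, -0.2, -0.4]
finger_gap: 0.05
time: 1.6
position: [0.5335, -0.0051, 0.231]
orientation: [0.575, -0.574, -0.412, 0.412]
ft_force: [-0.3, 0.2, 0.1]
finger_gap: 0.0503
```

```bash
python3 -m creep '[[0,-4.6,-1,0,0,0],[0,-4.6,-1,0,0,0],[0.1,-4.6,-1,0,0,0],[0,-4.6,-1,0,0,0],[0,-4.6,-1,0,0,0]]'
python3 -m creep '[[0,-4.6,-1,0,0,0],[0,0,-2.3,0,0,0],[0,0,-2,0,0,0],[0,0,0,0,0,0],[0,0,0,0,0,0]]'
python3 - <<'E'
from h import *
from station import get_state
from scipy.spatial.transform import Rotation as R
s=get_state();q=s['orientation'];M=R.from_quat([q[1],q[2],q[3],q[0]]).as_matrix();print(M.round(3));print('yaw',np.degrees(np.arctan2(M[1,0],M[0,0])),s['position'],s['ft_force'],s['qpos'])
ims=[]
for cam in("top","side"):
    p,d=vision.camera(cam); np.savez(f"{cam}1.npz",p=p,d=d); u,v=px(cam,s['position'])[0].astype(int); print(cam,u,v)
    ims.append(cv2.resize(p[max(v-50,0):v+50,u-66:u+66,::-1],(400,300)*1,interpolation=cv2.INTER_CUBIC) if 0 else cv2.resize(p[max(v-50,0):v+50,u-50:u+50,::-1],(400,400),interpolation=cv2.INTER_CUBIC))
cv2.imwrite("pics/pre.png",np.hstack(ims))
E
```

```text
time: 2.1
position: [0.5346, -0.2347, 0.1808]
orientation: [0.574, -0.574, -0.412, 0.412]
ft_force: [0.7, -0.3, -0.4]
finger_gap: 0.0494
time: 2.6
position: [0.5349, -0.2787, 0.1282]
orientation: [0.575, -0.574, -0.412, 0.413]
ft_force: [0.6, 0.0, -0.1]
finger_gap: 0.0501
[[ 0.32  -0.001 -0.948]
 [ 0.948  0.     0.32 ]
 [ 0.    -1.     0.001]]
yaw 71.36200413539699 [ 0.53486765 -0.278747    0.12821084] [ 0.5807144   0.00551242 -0.11744526] [-0.04254247  0.32413611  0.57630498  1.71748931 -0.19050581  1.15721914
  1.83261538]
top 349 193
side 277 146
```

View pics/pre.png

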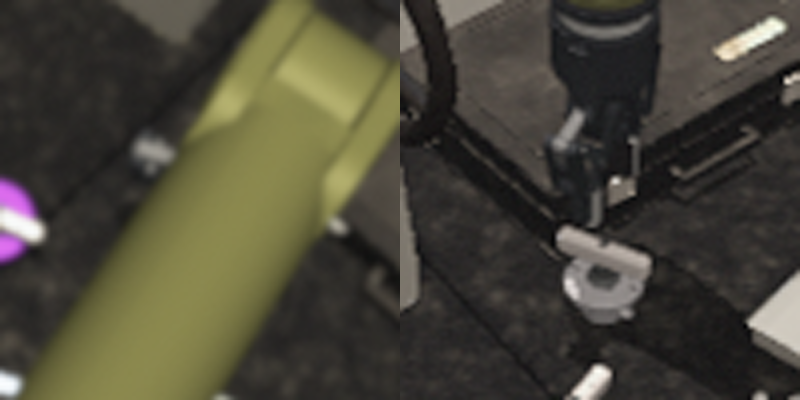

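The side view shows the open fingers above the bar (crop ~(597,222) vs bar (603,253)) with the yaw matching. The arm blocks the top view. The side view's bar width came out at 25 mm because the +y face is included. Corrected for that it gives (536,-284.5), so I'm aiming for (535,-284) mm.

```bash
python3 -m creep '[[0,-0.5,-1.5,0,0,0],[0,0,-2,0,0,0],[0,0,-2,0,0,0],[0,0,-1.5,0,0,0],[0,0,-1.0,0,0,0]]'
python3 -m creep '[[0,0,0,0,0,0],[0,0,0,0,0,0],[0,0,0,0,0,0],[0,0,0,0,0,0],[0,0,0,0,0,0]]' 0
```

```text
time: 3.2
position: [0.5345, -0.2839, 0.0469]
orientation: [0.575, -0.574, -0.412, 0.413]
ft_force: [0.4, 1.1, -0.0]
finger_gap: 0.0502
time: 3.7
position: [0.5355, -0.2847, 0.0492]
orientation: [-0.574, 0.575, 0.413, -0.412]
ft_force: [0.6, -0.9, 1.3]
finger_gap: 0.0139
```

Gripped: gap 13.9 mm against a 14 mm bar. Lifting and carrying toward the mould, turning the bar from -18.7° toward +28° (the counter-clockwise end of the search range).

```bash
python3 - <<'E'
from station import get_state
s=get_state();print(s['time'],s['position'],s['ft_force'],s['ft_torque'])
E
python3 -m creep '[[0,0,1,0,0,0],[0,0,2,0,0,0],[0,0,3.5,0,0,0],[0,0.5,4,0,0,0],[0,1.5,2.5,0,0,0]]'
python3 -m creep '[[0,2.5,0,0,0,0],[0,3.5,0,0,0,0],[0,4,0,0,0,0.1],[0,4,0,0,0,0.1],[0,4,0,0,0,0.1]]'
python3 -m creep '[[0.1,4,0,0,0,0.1],[0.1,4,0,0,0,0.1],[0.1,3.5,0,0,0,0.1],[0.1,2.5,0,0,0,0],[0,0.5,0,0,0,0]]'
python3 - <<'E'
from station import get_state
s=get_state();print(s['time'],s['position'],s['ft_force'],s['ft_torque'])
E
```

```text
3.7 [ 0.53547788 -0.28470499  0.04917618] [ 0.62038266 -0.88750506  1.28224948] [-0.26736654  0.01371495 -0.00758462]
time: 4.2
position: [0.5351, -0.2662, 0.1818]
orientation: [-0.574, 0.576, 0.412, -0.411]
ft_force: [0.1, 0.0, -2.2]
finger_gap: 0.0135
time: 4.7
position: [0.5344, -0.0824, 0.1788]
orientation: [0.506, -0.505, -0.495, 0.494]
ft_force: [1.3, -0.3, -3.3]
finger_gap: 0.0138
time: 5.2
position: [0.5383, 0.0656, 0.1785]
orientation: [-0.426, 0.425, 0.565, -0.565]
ft_force: [-0.5, -0.3, -3.3]
finger_gap: 0.0142
5.2 [0.53827891 0.06555562 0.17851142] [-0.48705907 -0.28119791 -3.33930638] [-0.01536517  0.00828738  0.03283377]
```

```bash
python3 -m creep '[[0,0,-1,0,0,0],[0,0,-1,0,0,0],[0,0,-0.5,0,0,0],[0,0,0,0,0,0],[0,0,0,0,0,0]]'
python3 - <<'E'
from h import *
from station import get_state
s=get_state();print(s['position'])
ims=[]
for cam in("top","side"):
    p,d=vision.camera(cam); np.savez(f"{cam}2.npz",p=p,d=d); u,v=px(cam,s['position'])[0].astype(int); print(cam,u,v)
    ims.append(cv2.resize(p[max(v-50,0):v+50,u-50:u+50,::-1],(400,400),interpolation=cv2.INTER_CUBIC))
cv2.imwrite("pics/over.png",np.hstack(ims))
E
```

```text
time: 5.7
position: [0.5389, 0.06, 0.1531]
orientation: [0.427, -0.427, -0.563, 0.563]
ft_force: [-0.4, 0.0, -1.6]
finger_gap: 0.0138
[0.53892681 0.05995548 0.15314651]
top 233 187
side 255 232
```

View pics/over.png

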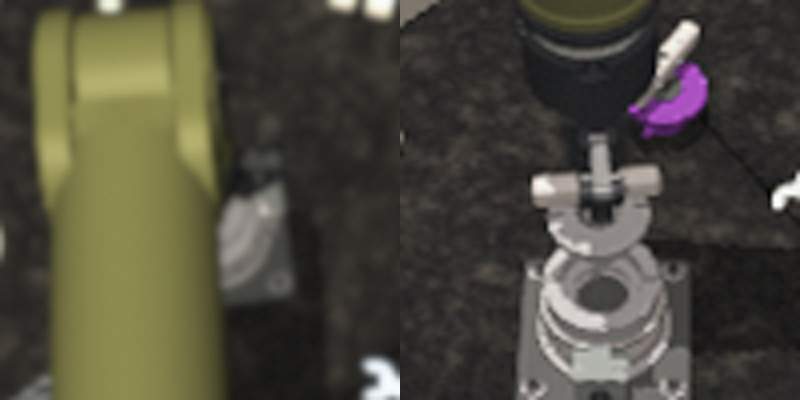

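The side view shows the closure hanging upright over the mould: flange centre at crop ~(600,228), mouth at (602,285). The arm hides it from the top camera. I'll measure the closure against the mould in this one view, so the calibration error mostly cancels.

```bash
python3 - <<'E'
from h import *
p,d=load("side2.npz");C=cloud("side",d);g=p.min(2)
w=np.zeros(d.shape,bool); w[215:250,232:280]=1
m=w&(g>85)&(C[...,2]>.125)&(C[...,2]<.155)&(abs(C[...,1]-.06)<.05)
n,l,st,ce=cv2.connectedComponentsWithStats(m.astype(np.uint8)); print(st,ce.round(1))
m=l==1+np.argmax(st[1:,4])
for v in range(st[1:][np.argmax(st[1:,4])][1],st[1:][np.argmax(st[1:,4])][1]+st[1:][np.argmax(st[1:,4])][3]):
    us=np.nonzero(m[v])[0]; print(v,us.min(),us.max(),np.round(C[v,us.min(),2],3),np.round(C[v,us.max(),2],3), end=' | ')
print()
# bar
w[:]=0;w[205:235,225:285]=1
b=w&(C[...,2]>.158)&(C[...,2]<.19)&(abs(C[...,1]-.062)<.03)&(g>60)
vv,uu=np.nonzero(b); X=C[b]; print('bar',len(X),uu.min(),uu.max(),vv.min(),vv.max(),X.mean(0).round(4),cv2.minAreaRect((toplane("side",np.c_[uu,vv],.180)[:,:2]*1000).astype(np.float32)))
print('pred bar ends px', px("side",[[.539+s*.039*np.cos(.274),.0605+s*.039*np.sin(.274),.172] for s in(1,-1)]).round(1), 'flange c',px("side",[[.539,.0605,.146]]).round(1))
cv2.imwrite("pics/bar.png",cv2.resize(p[200:270,215:295,::-1],(800,700-100),interpolation=cv2.INTER_CUBIC))
E
```

```text
[[     0      0    560    420 234947]
 [   242    231     25     16    253]] [[279.5 209.5]
 [254.3 239.4]]
231 265 265 0.148 0.148 | 232 261 265 0.146 0.143 | 233 246 266 0.147 0.144 | 234 242 266 0.148 0.144 | 235 242 266 0.144 0.144 | 236 242 266 0.147 0.143 | 237 242 266 0.143 0.142 | 238 242 266 0.146 0.141 | 239 242 265 0.144 0.143 | 240 243 265 0.146 0.144 | 241 243 264 0.142 0.143 | 242 244 264 0.145 0.137 | 243 245 263 0.143 0.141 | 244 245 262 0.142 0.136 | 245 247 260 0.139 0.14 | 246 249 258 0.137 0.138 | 
bar 155 237 269 224 234 [0.5431 0.0651 0.1768] ((540.3079833984375, 70.1226806640625), (77.33025360107422, 29.052776336669922), 14.990592956542969)
pred bar ends px [[238.6 229.8]
 [270.7 226.8]] flange c [[255.1 234.4]]
```

View pics/bar.png

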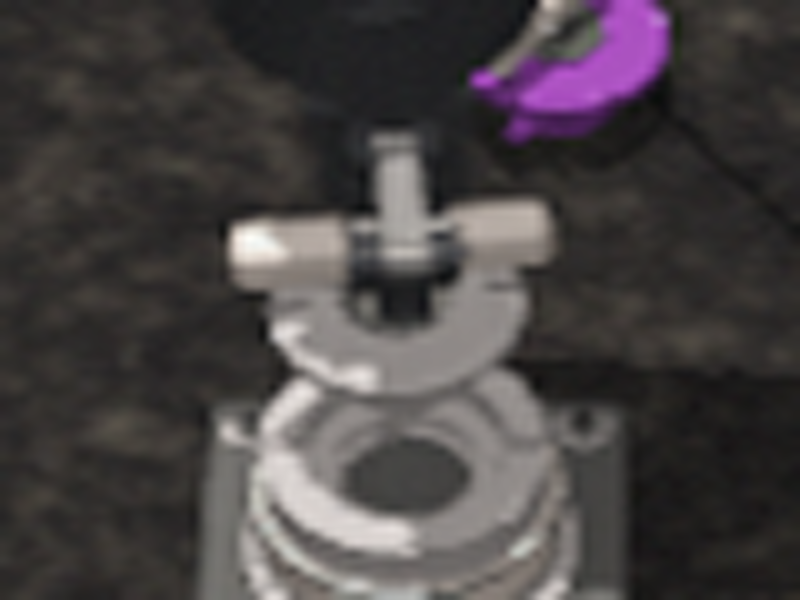

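```bash
python3 - <<'E'
from h import *
# flange front edge, underside; TCP-lug offset .0425 -> flange underside = TCP -.0485+.0325
for z in(.136,.138): print(z,(toplane("side",[[254,246.5]],z)*1000).round(1), 'minus 32 along view')
o=toplane("side",[[254,246.5]],1.02)
print('bore/rim front edge col 254.6 at .074:', end=' ')
p,d=load("side0.npz");C=cloud("side",d)
m=abs(C[...,2]-.074)<.005
print([ (v,C[v,255].round(3).tolist()) for v in range(262,275)])
p,d=load("side2.npz");C=cloud("side",d)
print([ (v,C[v,254].round(3).tolist()) for v in range(243,250)])
E
```

```text
0.136 [[536.7  89.5 136. ]] minus 32 along view
0.138 [[536.3  90.8 138. ]] minus 32 along view
bore/rim front edge col 254.6 at .074: [(262, [0.536, 0.095, 0.072]), (263, [0.535, 0.099, 0.075]), (264, [0.535, 0.099, 0.07]), (265, [0.534, 0.101, 0.069]), (266, [0.534, 0.103, 0.067]), (267, [0.535, 0.102, 0.06]), (268, [0.535, 0.101, 0.054]), (269, [0.535, 0.103, 0.052]), (270, [0.533, 0.109, 0.057]), (271, [0.533, 0.112, 0.057]), (272, [0.532, 0.116, 0.06]), (273, [0.532, 0.117, 0.056]), (274, [0.392, 0.662, 1.02])]
[(243, [0.537, 0.086, 0.146]), (244, [0.537, 0.087, 0.144]), (245, [0.536, 0.091, 0.145]), (246, [0.536, 0.091, 0.141]), (247, [0.54, 0.078, 0.116]), (248, [0.548, 0.048, 0.064]), (249, [0.548, 0.047, 0.058])]
```

In the same view the closure centre is about 0.6 mm short in x and 7 mm short in y, and the robot-frame estimate agrees (0.540,0.066–0.068). Correcting that, turning to the counter-clockwise end (+30°), and descending to just above the rim.

```bash
python3 -m creep '[[0.05,0.65,0,0,0,0.1],[0,0,-0.5,0,0,0.1],[0,0,-1,0,0,0.05],[0,0,-1,0,0,0],[0,0,-0.5,0,0,0]]'
python3 -m creep '[[0,0,-0.4,0,0,0],[0,0,-0.4,0,0,0],[0,0,-0.2,0,0,0],[0,0,0,0,0,0],[0,0,0,0,0,0]]'
python3 - <<'E'
from station import get_state
s=get_state();print(s['time'],s['position'].round(4),s['ft_force'].round(2),s['ft_torque'].round(3))
E
```

```text
time: 6.3
position: [0.539, 0.0672, 0.1224]
orientation: [0.354, -0.354, -0.612, 0.612]
ft_force: [0.4, -0.0, -2.9]
finger_gap: 0.0142
time: 6.8
position: [0.5395, 0.0668, 0.1154]
orientation: [0.354, -0.354, -0.612, 0.612]
ft_force: [-6.4, -1.2, 9.0]
finger_gap: 0.014
6.8 [0.5395 0.0668 0.1154] [-6.37 -1.17  9.03] [-0.407  1.275  0.099]
```

Contact at TCP z 0.1154, the height where the lugs meet the rim (Fz +9, Fx −6 N), so it's off-centre. Backing up and looking again before correcting.

```bash
python3 -m creep '[[0,0,0.2,0,0,0],[0,0,0.2,0,0,0],[0,0,0,0,0,0],[0,0,0,0,0,0],[0,0,0,0,0,0]]'
python3 - <<'E'
from h import *
from station import get_state
s=get_state();print(s['time'],s['position'].round(4),s['ft_force'].round(2),s['ft_torque'].round(3))
p,d=vision.camera("side"); np.savez("side3.npz",p=p,d=d); C=cloud("side",d); g=p.min(2)
cv2.imwrite("pics/near.png",cv2.resize(p[210:280,215:295,::-1],(800,600),interpolation=cv2.INTER_CUBIC))
w=np.zeros(d.shape,bool); w[225:275,225:290]=1
for nm,lo,hi in(("flange",.098,.115),("rim",.066,.080)):
    m=w&(g>75)&(C[...,2]>lo)&(C[...,2]<hi)&(abs(C[...,1]-.067)<.06)
    out=[]
    for v in range(225,275):
        us=np.nonzero(m[v])[0]
        if len(us)>10: out.append((v,us.min(),us.max(),(us.min()+us.max())/2))
    print(nm,out)
E
```

```text
time: 7.3
position: [0.5394, 0.0674, 0.117]
orientation: [0.353, -0.353, -0.612, 0.613]
ft_force: [0.2, -0.3, -2.6]
finger_gap: 0.0143
7.3 [0.5394 0.0674 0.117 ] [ 0.21 -0.3  -2.56] [-0.032 -0.017  0.024]
flange [(246, np.int64(245), np.int64(266), np.float64(255.5)), (247, np.int64(242), np.int64(266), np.float64(254.0)), (248, np.int64(242), np.int64(265), np.float64(253.5)), (249, np.int64(242), np.int64(265), np.float64(253.5)), (250, np.int64(242), np.int64(265), np.float64(253.5)), (251, np.int64(243), np.int64(264), np.float64(253.5)), (252, np.int64(243), np.int64(264), np.float64(253.5)), (253, np.int64(244), np.int64(263), np.float64(253.5)), (254, np.int64(245), np.int64(262), np.float64(253.5)), (255, np.int64(246), np.int64(260), np.float64(253.0)), (256, np.int64(248), np.int64(259), np.float64(253.5))]
rim [(256, np.int64(241), np.int64(268), np.float64(254.5)), (257, np.int64(241), np.int64(267), np.float64(254.0)), (258, np.int64(241), np.int64(267), np.float64(254.0)), (259, np.int64(242), np.int64(267), np.float64(254.5)), (260, np.int64(243), np.int64(266), np.float64(254.5)), (261, np.int64(244), np.int64(265), np.float64(254.5)), (262, np.int64(244), np.int64(264), np.float64(254.0)), (263, np.int64(246), np.int64(262), np.float64(254.0)), (264, np.int64(247), np.int64(260), np.float64(253.5))]
```

View pics/near.png

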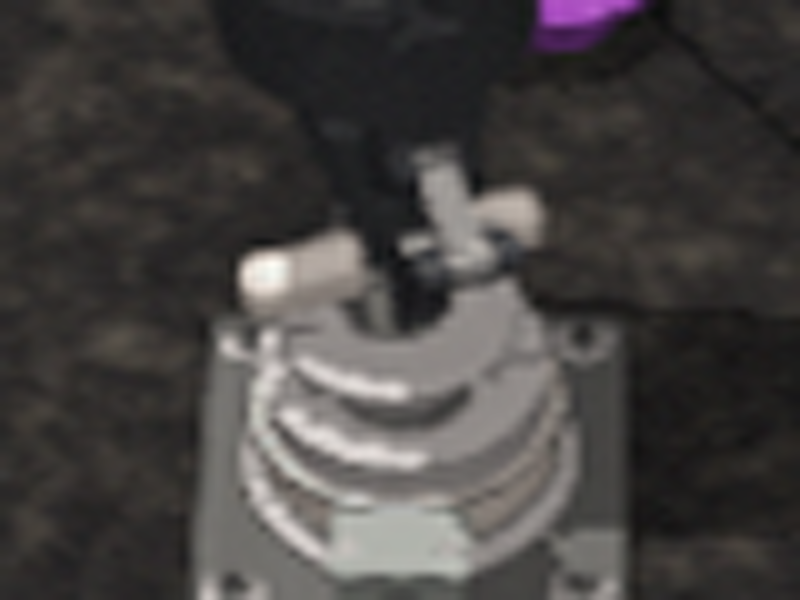

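```bash
python3 - <<'E'
from h import *
print(px("side",[[.5422,.0669,.074],[.5422,.0669,.108],[.5422,.0669,.146],[.5402,.0669,.108],[.5422,.0689,.108]]).round(2))
from scipy.optimize import least_squares
# fit circles: contour of flange lower-front silhouette (underside edge z~.1065-.008) & rim
E
```

```text
[[254.48 252.3 ]
 [253.97 244.98]
 [253.36 236.38]
 [254.74 245.09]
 [253.82 245.63]]
```

```bash
python3 - <<'E'
from h import *
print((toplane("side",[[253.5,256.5]],.101)*1000).round(1),(toplane("side",[[254.3,264.8]],.074)*1000).round(1))
print((toplane("side",[[253.5,256.5]],.103)*1000).round(1),(toplane("side",[[254.3,264.5]],.074)*1000).round(1))
E
python3 -m creep '[[-0.12,0,0,0,0,0],[0,0,-0.1,0,0,0],[0,0,-0.1,0,0,0],[0,0,-0.1,0,0,0],[0,0,0,0,0,0]]'
```

```text
[[538.   96.5 101. ]] [[535.6 104.   74. ]]
[[537.7  97.8 103. ]] [[535.7 103.1  74. ]]
time: 7.85
position: [0.5381, 0.0673, 0.1141]
orientation: [0.354, -0.353, -0.612, 0.613]
ft_force: [0.5, -0.4, -3.2]
finger_gap: 0.0139
```

The flange column is 0.5 px (about 1.2 mm) too far in +x, matching the sign of Fx. With that corrected, the lugs are inside the mouth without contact. Continuing down gently.

```bash
python3 -m creep '[[0,0,-0.15,0,0,0],[0,0,-0.15,0,0,0],[0,0,-0.15,0,0,0],[0,0,-0.1,0,0,0],[0,0,0,0,0,0]]'
python3 -m creep '[[0,0,-0.1,0,0,0],[0,0,-0.1,0,0,0],[0,0,0,0,0,0],[0,0,0,0,0,0],[0,0,0,0,0,0]]'
```

```text
time: 8.35
position: [0.5382, 0.0674, 0.1086]
orientation: [0.353, -0.353, -0.612, 0.613]
ft_force: [0.1, -0.4, -2.8]
finger_gap: 0.0144
time: 8.85
position: [0.5385, 0.0672, 0.107]
orientation: [-0.353, 0.354, 0.613, -0.612]
ft_force: [0.9, -1.4, -2.0]
finger_gap: 0.0142
```

```bash
python3 -m creep '[[0,0,-0.1,0,0,0],[0,0,-0.1,0,0,0],[0,0,0,0,0,0],[0,0,0,0,0,0],[0,0,0,0,0,0]]'
python3 - <<'E'
from station import get_state
s=get_state();print(s['time'],s['position'].round(4),s['ft_force'].round(2),s['ft_torque'].round(3))
E
```

```text
time: 9.35
position: [0.5387, 0.0668, 0.1051]
orientation: [0.353, -0.354, -0.612, 0.612]
ft_force: [0.1, -3.8, 0.9]
finger_gap: 0.0141
9.35 [0.5387 0.0668 0.1051] [ 0.06 -3.83  0.94] [-0.985 -0.174 -0.012]
```

```bash
python3 -m creep '[[0,-0.08,0,0,0,0],[0,0,-0.1,0,0,0],[0,0,0,0,0,0],[0,0,0,0,0,0],[0,0,0,0,0,0]]'
python3 - <<'E'
from station import get_state
s=get_state();print(s['time'],s['position'].round(4),s['ft_force'].round(2),s['ft_torque'].round(3))
E
```

```text
time: 9.85
position: [0.5387, 0.0666, 0.1049]
orientation: [-0.353, 0.354, 0.613, -0.612]
ft_force: [-1.6, -4.0, 6.3]
finger_gap: 0.0142
9.85 [0.5387 0.0666 0.1049] [-1.62 -4.    6.27] [-0.828  0.213 -0.001]
```

Resting on the lip at z≈0.105 as expected, under about 9 N. Easing off slightly, recentring, and sweeping clockwise in 0.1 rad steps while watching Fz.

```bash
cat > st.py <<'E'
from station import get_state
import numpy as np
from scipy.spatial.transform import Rotation as R
s=get_state();q=s['orientation'];M=R.from_quat([q[1],q[2],q[3],q[0]]).as_matrix()
print('t',s['time'],'p',(s['position']*1000).round(1),'F',s['ft_force'].round(1),'T',s['ft_torque'].round(2),'bar',round(np.degrees(np.arctan2(M[1,0],M[0,0]))-90,1),'tilt',round(np.degrees(np.arccos(-M[2,1])),2),'j7',s['qpos'][6].round(2))
E
python3 -m creep '[[0,-0.05,0.04,0,0,0],[0,0,0,0,0,-0.05],[0,0,0,0,0,-0.05],[0,0,0,0,0,0],[0,0,0,0,0,0]]' >/dev/null; python3 st.py
python3 -m creep '[[0,0,0,0,0,-0.05],[0,0,0,0,0,-0.05],[0,0,0,0,0,0],[0,0,0,0,0,0],[0,0,0,0,0,0]]'>/dev/null; python3 st.py
```

```text
t 10.35 p [538.3  66.6 104.9] F [-1.8 -2.3  6.1] T [-0.56  0.27  0.08] bar 24.3 tilt 0.05 j7 1.88
t 10.85 p [538.3  66.7 104.9] F [-1.2 -2.3  5.9] T [-0.53  0.31  0.05] bar 18.6 tilt 0.06 j7 1.78
```

```bash
python3 -m creep '[[-0.02,-0.03,0,0,0,0],[0,0,0,0,0,-0.05],[0,0,0,0,0,-0.05],[0,0,0,0,0,0],[0,0,0,0,0,0]]' >/dev/null; python3 st.py
python3 -m creep '[[0,0,0,0,0,-0.05],[0,0,0,0,0,-0.05],[0,0,0,0,0,0],[0,0,0,0,0,0],[0,0,0,0,0,0]]'>/dev/null; python3 st.py
```

```text
t 11.35 p [538.2  66.7 104.8] F [-2.6 -0.8  5.3] T [-0.27  0.26  0.01] bar 12.9 tilt 0.08 j7 1.68
t 11.85 p [538.   66.6 104.4] F [-0.4  0.   4.5] T [0.2  0.22 0.1 ] bar 7.2 tilt 0.06 j7 1.59
```

```bash
python3 -m creep '[[0,0,0,0,0,-0.05],[0,0,0,0,0,-0.05],[0,0,0,0,0,0],[0,0,0,0,0,0],[0,0,0,0,0,0]]'>/dev/null; python3 st.py
python3 -m creep '[[0,0,0,0,0,-0.05],[0,0,0,0,0,-0.05],[0,0,0,0,0,0],[0,0,0,0,0,0],[0,0,0,0,0,0]]'>/dev/null; python3 st.py
```

```text
t 12.35 p [537.7  66.  103.8] F [ 0.7  0.2 -2.6] T [ 0.09 -0.06 -0.04] bar 1.5 tilt 0.05 j7 1.49
t 12.85 p [537.8  65.6 104.1] F [-0.5 -1.5 -1.7] T [-0.13  0.1   0.04] bar -4.3 tilt 0.03 j7 1.39
```

At bar ≈ 1.5° Fz fell to just the hanging weight, so the lugs have found the gaps. Stopping the sweep, turning back slightly, and lowering.

```bash
python3 -m creep '[[0,0,0,0,0,0.05],[0,0,-0.1,0,0,0],[0,0,-0.1,0,0,0],[0,0,0,0,0,0],[0,0,0,0,0,0]]'>/dev/null; python3 st.py
```

```text
t 13.35 p [538.   66.  102.2] F [ 0.3  0.4 -1. ] T [0.13 0.04 0.03] bar -1.5 tilt 0.02 j7 1.44
```

```bash
python3 -m creep '[[0,0,-0.1,0,0,0],[0,0,-0.1,0,0,0],[0,0,-0.1,0,0,0],[0,0,0,0,0,0],[0,0,0,0,0,0]]'>/dev/null; python3 st.py
python3 -m creep '[[0,0,-0.15,0,0,0],[0,0,-0.15,0,0,0],[0,0,-0.1,0,0,0],[0,0,0,0,0,0],[0,0,0,0,0,0]]'>/dev/null; python3 st.py
```

```text
t 13.85 p [538.5  65.9  99.9] F [-1.6 -0.8  4.8] T [ 0.07  0.32 -0.02] bar -1.5 tilt 0.06 j7 1.44
t 14.35 p [538.7  65.8  96.4] F [-2.5 -0.1  7.8] T [0.01 0.6  0.06] bar -1.5 tilt 0.09 j7 1.44
```

```bash
python3 -m creep '[[-0.04,0,-0.15,0,0,0],[0,0,-0.15,0,0,0],[0,0,-0.15,0,0,0],[0,0,-0.08,0,0,0],[0,0,0,0,0,0]]'>/dev/null; python3 st.py
```

```text
t 14.85 p [538.8  65.8  91.8] F [-2.7 -0.8 11.9] T [-0.06  0.71 -0.  ] bar -1.5 tilt 0.15 j7 1.44
```

Pad compressed, about 14 N net, lugs about 25 mm below the rim (need 24–26.5). Turning clockwise in small steps and watching the torque.

```bash
python3 -m creep '[[0,0,0,0,0,-0.05],[0,0,0,0,0,-0.05],[0,0,0,0,0,-0.05],[0,0,0,0,0,0],[0,0,0,0,0,0]]'>/dev/null; python3 st.py
python3 -m creep '[[0,0,0,0,0,-0.05],[0,0,0,0,0,-0.05],[0,0,0,0,0,0],[0,0,0,0,0,0],[0,0,0,0,0,0]]'>/dev/null; python3 st.py
```

```text
t 15.35 p [539.4  66.6  92.2] F [-2.1  1.1 12.6] T [ 0.3   0.52 -0.  ] bar -10.1 tilt 0.24 j7 1.3
t 15.85 p [539.6  66.7  92.3] F [-1.5  1.7 11.6] T [0.33 0.36 0.1 ] bar -15.8 tilt 0.27 j7 1.2
```

```bash
python3 -m creep '[[-0.03,-0.03,-0.05,0,0,-0.05],[0,0,0,0,0,-0.05],[0,0,0,0,0,-0.05],[0,0,0,0,0,0],[0,0,0,0,0,0]]'>/dev/null; python3 st.py
python3 -m creep '[[0,0,0,0,0,-0.05],[0,0,0,0,0,-0.05],[0,0,0,0,0,-0.05],[0,0,0,0,0,0],[0,0,0,0,0,0]]'>/dev/null; python3 st.py
```

```text
t 16.35 p [539.9  66.7  92.1] F [-1.3  0.8 11.8] T [0.39 0.17 0.01] bar -24.4 tilt 0.35 j7 1.05
t 16.85 p [540.1  66.6  91.8] F [-0.6  1.9 10.7] T [ 0.33 -0.13 -0.01] bar -33.0 tilt 0.37 j7 0.91
```

```bash
python3 -m creep '[[0,0,0,0,0,-0.05],[0,0,0,0,0,-0.05],[0,0,0,0,0,-0.05],[0,0,0,0,0,0],[0,0,0,0,0,0]]'>/dev/null; python3 st.py
python3 -m creep '[[0,0,0,0,0,-0.05],[0,0,0,0,0,-0.05],[0,0,0,0,0,0],[0,0,0,0,0,0],[0,0,0,0,0,0]]'>/dev/null; python3 st.py
```

```text
t 17.35 p [540.1  66.4  91.8] F [-0.1  0.9  9.8] T [ 0.33 -0.13 -0.01] bar -41.6 tilt 0.36 j7 0.76
t 17.85 p [540.1  66.3  91.8] F [ 0.   0.3 10.3] T [ 0.28 -0.13 -0.02] bar -47.3 tilt 0.37 j7 0.66
```

```bash
python3 -m creep '[[0,0,0.1,0,0,0],[0,0,0.1,0,0,0],[0,0,0.1,0,0,0],[0,0,0,0,0,0],[0,0,0,0,0,0]]'>/dev/null; python3 st.py
python3 -m creep '[[0,0,0.1,0,0,0],[0,0,0,0,0,0],[0,0,0,0,0,0],[0,0,0,0,0,0],[0,0,0,0,0,0]]'>/dev/null; python3 st.py
```

```text
t 18.35 p [540.   66.3  94.5] F [1.6 0.3 8.2] T [ 0.25 -0.31  0.03] bar -47.3 tilt 0.36 j7 0.66
t 18.85 p [540.   66.3  95.4] F [0.4 1.2 6.7] T [ 0.33 -0.34  0.02] bar -47.3 tilt 0.35 j7 0.66
```

It rises with the spring force still on it (z 95.4), so it's in the notches. Continuing up until the lip takes the load.

```bash
python3 -m creep '[[0,0,0.05,0,0,0],[0,0,0.05,0,0,0],[0,0,0,0,0,0],[0,0,0,0,0,0],[0,0,0,0,0,0]]'>/dev/null; python3 st.py
python3 -m creep '[[0,0,0.05,0,0,0],[0,0,0.05,0,0,0],[0,0,0,0,0,0],[0,0,0,0,0,0],[0,0,0,0,0,0]]'>/dev/null; python3 st.py
```

```text
t 19.35 p [539.8  66.3  95.9] F [2.2 1.9 5.9] T [ 0.48 -0.76  0.05] bar -47.3 tilt 0.33 j7 0.66
t 19.85 p [539.6  66.1  96.1] F [6.  1.5 0.4] T [ 0.56 -1.42 -0.02] bar -47.3 tilt 0.3 j7 0.66
```

Stopped at z≈96.1 with the load now carried by the lip. Relieving the side load, then releasing.

```bash
python3 -m creep '[[0.06,0.02,-0.03,0,0,0],[0,0,0,0,0,0],[0,0,0,0,0,0],[0,0,0,0,0,0],[0,0,0,0,0,0]]'>/dev/null; python3 st.py
python3 -m creep '[[0,0,0,0,0,0],[0,0,0,0,0,0],[0,0,0,0,0,0],[0,0,0,0,0,0],[0,0,0,0,0,0]]' 5.0; python3 st.py
```

```text
t 20.35 p [539.6  66.2  96. ] F [5.2 3.  4.7] T [ 0.58 -1.27 -0.  ] bar -47.3 tilt 0.22 j7 0.66
time: 20.85
position: [0.5374, 0.0654, 0.0947]
orientation: [0.659, -0.659, -0.257, 0.258]
ft_force: [1.5, -0.2, -0.3]
finger_gap: 0.05
t 20.85 p [537.4  65.4  94.7] F [ 1.5 -0.2 -0.3] T [0.02 0.01 0.01] bar -47.3 tilt 0.08 j7 0.66
```

```bash
python3 -m creep '[[0,0,1,0,0,0],[0,0,2,0,0,0],[0,0,3,0,0,0],[0,0,4,0,0,0],[0,0,4,0,0,0]]'; python3 -m creep '[[-3,0,3,0,0,0],[-3,-3,2,0,0,0],[-1,-4,0,0,0,0],[0,-4.5,0,0,0,0],[0,-4.5,0,0,0,0]]'; python3 -m creep '[[0,-4.5,0,0,0,0],[0,-4,0,0,0,0],[0,0,0,0,0,0],[0,0,0,0,0,0],[0,0,0,0,0,0]]'
python3 - <<'E'
from h import *
from station import get_state
ims=[]
for cam,(u,v) in(("top",(235,192)),("side",(256,248))):
    p,d=vision.camera(cam); np.savez(f"{cam}4.npz",p=p,d=d); cv2.imwrite(f"pics/{cam}4.png",p[:,:,::-1])
    ims.append(cv2.resize(p[v-40:v+40,u-40:u+40,::-1],(400,400),interpolation=cv2.INTER_CUBIC))
    C=cloud(cam,d)[v-40:v+40,u-40:u+40]
    cc=np.array([.540,.066]); r=np.linalg.norm(C[...,:2]-cc,axis=-1)
    m=(C[...,2]>.102)&(C[...,2]<.135)&(r<.05); X=C[m]; print(cam,'bar top z pctl',np.percentile(X[:,2],[50,80,95]).round(4),X.mean(0).round(4),cv2.minAreaRect((X[:,:2]*1000).astype(np.float32)))
    m=(C[...,2]>.084)&(C[...,2]<.094)&(r<.045);X=C[m]; print('flange z',np.median(X[:,2]),len(X))
cv2.imwrite("pics/final.png",np.hstack(ims))
E
python3 st.py
```

```text
time: 21.35
position: [0.5376, 0.0655, 0.2371]
orientation: [-0.659, 0.659, 0.257, -0.257]
ft_force: [0.3, 0.8, 0.2]
finger_gap: 0.0504
time: 21.85
position: [0.4675, -0.0958, 0.2865]
orientation: [0.659, -0.658, -0.259, 0.257]
ft_force: [1.7, 0.2, 0.1]
finger_gap: 0.0499
time: 22.35
position: [0.4682, -0.1779, 0.2854]
orientation: [0.659, -0.658, -0.258, 0.258]
ft_force: [0.2, -0.1, -0.0]
finger_gap: 0.05
top bar top z pctl [0.1225 0.1254 0.1273] [0.5365 0.0662 0.1218] ((538.1078491210938, 66.28164672851562), (14.937601089477539, 76.8550033569336), 44.72692108154297)
flange z 0.08798001267886679 188
side bar top z pctl [0.1223 0.1248 0.126 ] [0.5417 0.0699 0.1206] ((542.2496337890625, 67.04147338867188), (15.595132827758789, 77.0794677734375), 42.511436462402344)
flange z 0.08809476970191621 270
t 22.45 p [ 468.3 -177.7  285.2] F [-0.3  0.1  0.1] T [ 0.02 -0.    0.03] bar -47.1 tilt 0.03 j7 1.03
```

View pics/final.png

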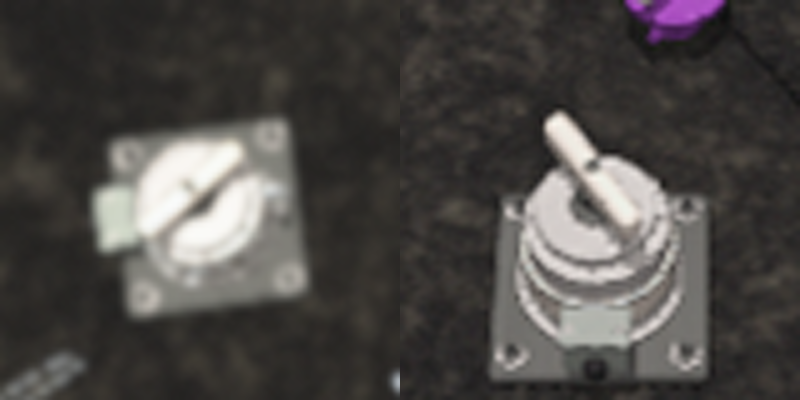

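View pics/top4.png

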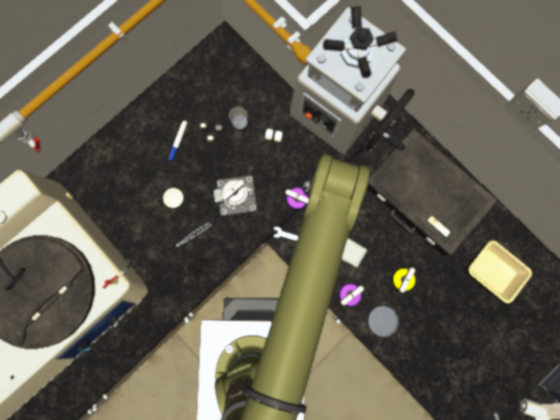

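The closure sits flat in the mould (top (235,193), side (256,248)), with the bar at about -45° and the bystanders where they were. The flange top is at 88.0 mm in both views, against 87.5 mm expected when locked (92.5 if it had sprung up). Handing in.

```bash
python3 -c "
from station import hand_in; print(hand_in())"
```

```text
the job is handed in; nothing more can be done
None
```

The closure is locked in the mould's holding notches and the job is handed in, at about 22.5 s of the 58 s allowed. The hand-in gives no verdict, so this rests on my own checks.

**What I did:**
- I picked up the bare steel closure and left the purple and yellow look-alikes alone.
- The first try at the mouth touched the rim, so I backed off, re-measured and moved about 1.2 mm.
- I swept it clockwise on the lip under about 9 N until the lugs found the gaps, with the bar near 0°.
- I pressed it about 25 mm below the rim (about 14 N) and turned it about 46° clockwise. It rose about 4 mm into the notches, and I released it and withdrew.

**Last checks:**
- **Height:** the flange top is at 88.0 mm in both cameras, against 87.5 mm expected when locked. That puts the lugs about 20.5 mm below the rim, inside the 19.5–22.7 mm allowed. I did not read the pad itself; this height implies about 4.5 mm of compression.
- **Centring:** the closure's bar is within about 1 mm of the mould's axis in each camera.
- **Upright:** it looks upright in both pictures. I did not measure its tilt separately.
- **Robot and bystanders:** the gripper is clear and reads no force. The bystanders look unmoved by eye.

**Disagreements:** the two cameras differ by 4–5 mm in x, more than the stated 2 mm calibration, so I relied on within-view comparisons and contact forces. On release the tool shifted about 2 mm, so it was carrying up to about 6 N of side load until then.

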